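# Unstack the soldering kit and set out a goldsmith's soldering bench

### The job

Set out the soldering bench: take the pile apart from the top down, one piece at a time, and set each down gently in its own place. The little flux dish goes in the round recess of the wooden flux stand, the honeycomb block in the middle of the tripod's gauze and square with it, the charcoal block flat inside the steel pan, and the fire brick in the middle of the turntable. Leave the glass beaker and the white jar standing where they are.

Things in the scene. Friction and masses are not known exactly. Their poses are not given: they have to be found in the camera images.
- flux_dish: Small round white ceramic flux dish with a little cone inside, 46 mm outside diameter (foot 40 mm), 18 mm high, open on top, about 50 g. At the start it stands on the honeycomb block, on top of the pile. Origin: centre of its underside; z up.
- honeycomb: Off-white ceramic honeycomb soldering block with rows of small dark holes, 85 x 54 x 13 mm (x, y, z), about 80 g. At the start it lies on the charcoal block. Origin: centre of its underside; x along its length, z up.
- charcoal: Black charcoal soldering block, 115 x 60 x 28 mm (x, y, z), about 100 g. At the start it lies on the fire brick. Origin: centre of its underside; x along its length, z up.
- brick: Cream fire brick with soot marks, 140 x 66 x 32 mm (x, y, z), about 240 g; the bottom of the pile, lying on the bench. Origin: centre of its underside; x along its length, z up.
- flux_stand: Wooden flux stand fixed to the bench: block 80 mm (x) by 115 mm (y), 22 mm high, with a round recess 62 mm in diameter and 6 mm deep (floor 16 mm above the bench). A small brush, part of it, lies on it along x at y = +63 mm, top at 29 mm. Origin: at bench level on the axis of the recess; the block reaches from y = -40 to +75 mm.
- tripod: Steel soldering tripod fixed to the bench, carrying a square wire gauze of 105 x 105 mm with a pale round centre; the gauze's top is flat and 80 mm above the bench. Origin: at bench level below the gauze's centre; x and y along the gauze's edges.
- pan: Shallow rectangular sheet-steel pan fixed to the bench, 146 x 90 mm outside (x, y), 140 x 84 mm inside, floor top 3 mm and rim top 12 mm above the bench, with a small wire handle at each end (reaching to x = +-86 mm). Origin: centre of its underside; x along its length.
- turntable: Soldering turntable fixed to the bench: a round flat steel disc of 160 mm diameter with turned rings, its top 30 mm above the bench, on a smaller iron foot; the disc turns stiffly about its axis. Origin: at bench level on the axis.
- beaker: Empty glass beaker, loose, 76 mm across at the rim, 82 mm high; not part of the job. Origin: centre of its underside.
- jar: White plastic jar with a green cap, loose, 48 mm diameter, 65 mm high; not part of the job. Origin: centre of its underside.
Things that resemble listed ones, but are neither listed nor needed, are in the scene too. Of the things like the honeycomb, leave any that is blue; of the rest the smaller one is meant.

How it is judged:
By the outcome, as a careful person would: the job done as asked, in the order asked, and still so for the second after the job is handed in, with the robot touching nothing.
It also fails if it takes over 115 s, if anything falls off the work surface, if the arm or the gripper's body presses on something with over 40 N, if the wrist force passes 120 N, or if a joint passes its speed limit or range.

### The arm

A 6-joint arm with a two-finger parallel gripper is mounted at the origin on the work surface. World frame = base frame: x ahead of the robot, y to its left, z up, the work surface at z = 0. Lengths are in m, angles in rad, forces in N, time in s.
With the tool pointing down it reaches from about 0.325 to 1 m from the base axis. Payload 5.1 kg.
Tool frame: the origin (TCP) lies on the centre line of the jaws, within the pads' length; the fingertips stand 19 mm ahead of it and the grasp point (between the pads) is the TCP; z points along the fingers, y is the line along which they close (so a half turn about z gives the same grasp; the last joint's range is limited). The gripper opens to 85 mm and grips with 20 to 120 N. Pads are 22 mm wide; open, the fingers measure 114 mm over their backs; the gripper's body (76 mm by 85 mm) begins 54 mm behind the grasp point. The pads swing forward as they close: fully open they stand 13 mm farther back than shut.
Start: joints at [1.083, 0.124, 1.65, -0, 1.367, -0.083], TCP at [0.256, 0.597, 0.25] pointing down, gripper open.
Joint ranges: [-2.61, 2.61], [-1.02, 2.33], [0.03, 2.71], [-1.35, 4.49], [0.32, 2.68], [-2.91, 2.91]. Speed limits (rad/s): [2.57, 2.57, 3.14, 3.14, 3.14, 3.14].

### API

Orientations are given as a unit quaternion [x, y, z, w].
In Python, from bench import robot gives the robot as it stands.
- The arm moves only by the tool arm_command, never from a script. Its argument "deltas" is a list of rows, each a list of 4 numbers: the shift along the world's x, y, z in m, then the turn about the world's z in rad. A call has exactly 5 rows; each row shifts and turns the commanded pose from where the row before left it; what a row does not reach is not made up. A row lasts 1/12 s, in which the tool goes at most 41.7 mm and 7.16 degrees, less where a joint would pass 70% of its speed; a pose out of reach is approached as far as the arm can. A call is refused whole if a number of a shift passes 0.0417 or a number of a turn 0.125, either way. A call with a gripper value outside its range is refused whole. "fingers" is the closure, from 0 (fully open) to 1 (shut), set as the call begins (left out, the last holds). The fingers move at their own pace and stop on an object; "grip_force" is the grip in N (left out, the last holds). Time passes only in rows, so rows that do not move let the fingers close, or fill a call up. It gives the time, the measured TCP pose, the force, the opening and the grip force at its end, in the units of the state.
- robot.state(): the state, without advancing time (a new reading comes with each control period).
- robot.capture(name): name is "side" or "top"; returns the picture (420x560x3 uint8, red, green, blue); there is no depth.
- robot.camera_model(name): a dict with "K" (3x3 intrinsics, pixels), "D" ([k1, k2, p1, p2, k3] as OpenCV has them; the pictures are not rectified), "extrinsics" (4x4, takes a point from camera to world coordinates). Camera axes: x right, y up, looking along -z (the intrinsics and any distortion apply to the point x, -y, -z); pixel columns grow to the right and rows downward; lengths in m; the calibration is good to about 2 mm. A picture is of the moment at which its call begins. camera_model takes no time and is no camera call.
- robot.close_job(): hands the job in; it is judged then, once.
The state is a dict: "t": time; "q": joint angles; "qvel": joint speeds; "joint_efforts": joint torques, N m; "tool_pos": TCP position; "tcp_rot": TCP orientation; "wrist_force": force on the tool from outside, world axes, zero at the start; "ft_torque": the same for the moment, N m; "grip_width": finger opening in m; "grasp_force": force on a finger pad.
Only numpy, scipy, OpenCV 4.12 (cv2) and the standard library are available. Lean on these libraries where they do the work, as an engineer would, in place of code of your own. Each camera call takes 0.05 s, during which the arm holds its last target. There are 200 camera calls.

## Working session

There is one attempt and no reset: what is moved stays moved. The work goes in short steps, Python scripts to look and compute and a tool call to move; the robot and the scene stay as the last step left them, time stands still between calls to the robot, and variables do not carry over. Pictures are saved under pics/ and viewed, at most 14 in all, crops included, and the job is handed in when it is done.

Besides the shell and the picture viewer there is one more tool, called after "Call:" in YAML: its name, and indented under it one key for each argument. arm_command: Moves the arm, as the interface text tells. Its arguments: {"type":"object","properties":{"deltas":{"type":"array"},"fingers":{"type":"number"},"grip_force":{"type":"number"}},"required":["deltas"]}

```bash
mkdir -p pics; ls; cat > h.py <<'E'
import numpy as np, cv2
from bench import robot
def ray(cam,px):
    m=robot.camera_model(cam);K=np.array(m["K"],float);D=np.array(m["D"],float);T=np.array(m["extrinsics"],float)
    p=cv2.undistortPoints(np.array(px,float).reshape(-1,1,2),K,D).reshape(-1,2)
    d=np.c_[p[:,0],-p[:,1],-np.ones(len(p))]@T[:3,:3].T
    return T[:3,3],d
def onz(cam,px,z):
    o,d=ray(cam,px); return o+d*((z-o[2])/d[:,2])[:,None]
def proj(cam,P):
    m=robot.camera_model(cam);K=np.array(m["K"],float);D=np.array(m["D"],float);T=np.array(m["extrinsics"],float)
    c=(np.array(P,float).reshape(-1,3)-T[:3,3])@T[:3,:3]
    c=c*[1,-1,-1]
    return cv2.projectPoints(c,np.zeros(3),np.zeros(3),K,D)[0].reshape(-1,2)
def snap(cam,name):
    im=np.array(robot.capture(cam));cv2.imwrite(f"pics/{name}.png",im[:,:,::-1]);return im
E
python3 - <<'E'
from h import *
for c in("top","side"):
    snap(c,c+"0"); m=robot.camera_model(c); print(c,m["K"],m["D"],np.round(m["extrinsics"],3))
print(robot.state())
E
```

```text
pics
top [[444.43987099   0.         286.43085054]
 [  0.         444.43987099 213.52379298]
 [  0.           0.           1.        ]] [0.00918383 0.         0.         0.         0.        ] [[-0.029  0.998 -0.06   0.342]
 [-1.    -0.029 -0.     0.015]
 [-0.002  0.06   0.998  1.169]
 [ 0.     0.     0.     1.   ]]
side [[397.33177962   0.         273.96834059]
 [  0.         397.33177962 214.43698011]
 [  0.           0.           1.        ]] [-0.04064004  0.          0.          0.          0.        ] [[ 0.987  0.12  -0.103  0.33 ]
 [-0.158  0.718 -0.678 -0.667]
 [-0.007  0.686  0.727  0.822]
 [ 0.     0.     0.     1.   ]]
{'t': 0.1, 'q': array([ 1.08341402e+00,  1.24475859e-01,  1.65154870e+00, -7.49718856e-06,
        1.36748614e+00, -8.26074391e-02]), 'qvel': array([ 0.00032045, -0.00145538, -0.00392113, -0.00027319,  0.00032785,
       -0.00167455]), 'joint_efforts': array([ 1.82088511e-04, -4.24933505e+01, -3.66652679e+01, -6.41274937e-05,
        3.93194990e-03, -3.83487460e-06]), 'tool_pos': array([0.25576812, 0.59700263, 0.24914596]), 'tcp_rot': array([ 2.01007771e-01,  9.79589177e-01, -9.21372451e-04, -2.66109577e-04]), 'wrist_force': array([ 0.37170082, -1.14772451, -0.54459594]), 'ft_torque': array([-0.01121531, -0.04969448, -0.03839678]), 'grasp_force': 0.0, 'grip_width': 0.0854721463272031}
```

View pics/top0.png

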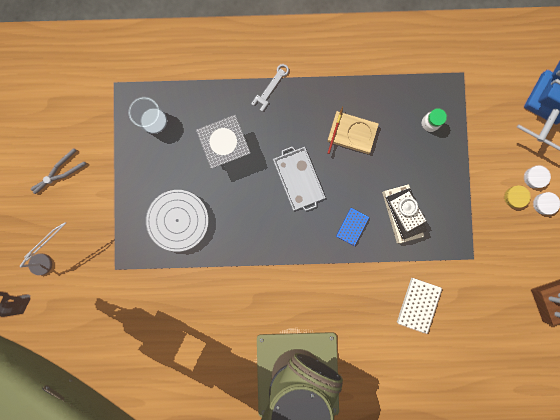

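View pics/side0.png

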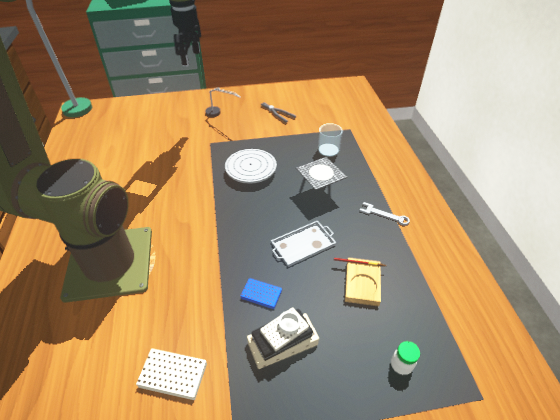

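The top view shows the pile at (406,213), the flux stand at (354,132), the tripod gauze at (223,141), the pan at (299,179) and the turntable at (177,220). The beaker is at (148,115) and the jar at (435,120).
- **Honeycomb look-alikes:** blue block (353,227), large white block (420,305), and the white one on the pile (408,212). The pile one is the smaller non-blue, so that is my choice.
- **Dish look-alikes:** white rounds at (538,177) and (548,203), outside the mat. The dish on the pile is at (408,208).

Next I check that choice in a close crop.

```bash
python3 - <<'E'
import cv2,numpy as np
t=cv2.imread("pics/top0.png");s=cv2.imread("pics/side0.png")
a=cv2.resize(t[175:250,370:445],(400,400),interpolation=cv2.INTER_CUBIC)
b=cv2.resize(s[295:370,240:325],(400,400*75//85),interpolation=cv2.INTER_CUBIC)
o=np.zeros((400,800,3),np.uint8);o[:,:400]=a;o[:b.shape[0],400:]=b
cv2.imwrite("pics/crop0.png",o)
c=cv2.resize(t[100:230,185:385],(800,520),interpolation=cv2.INTER_CUBIC);cv2.imwrite("pics/crop1.png",c)
E
```

```text
(no output)
```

View pics/crop0.png

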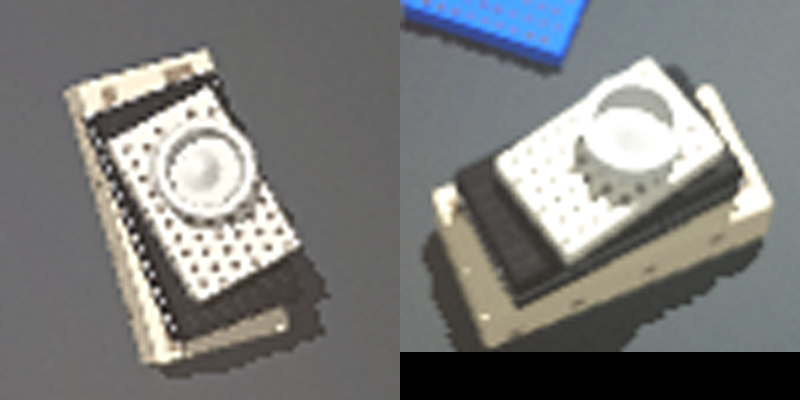

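View pics/crop1.png

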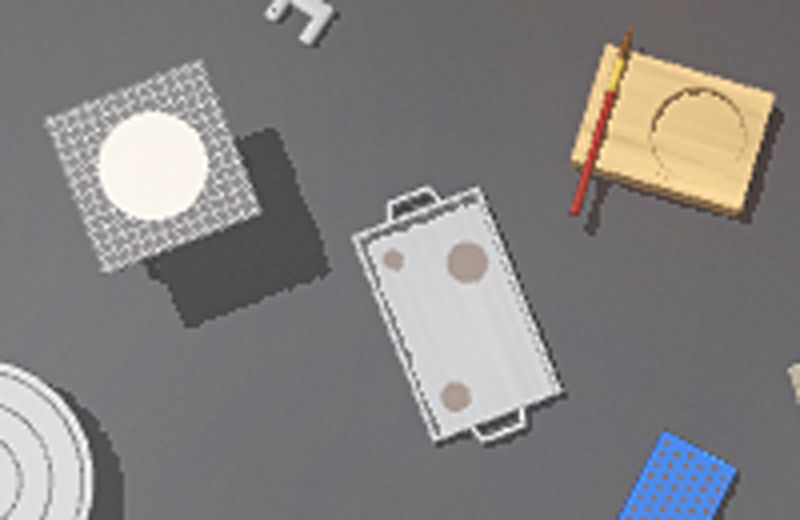

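The close crop confirms it: the dish is at about (408,207), on an off-white honeycomb of roughly 35x21 px (≈86x52 mm). The gauze, pan and stand all show clean edges. Next I measure everything.

```bash
python3 - <<'E'
from h import *
t=cv2.imread("pics/top0.png");s=cv2.imread("pics/side0.png")
ht=cv2.cvtColor(t,cv2.COLOR_BGR2HSV)
def up(p,s,ox,oy): return (np.array(p,float)+.5)/s-.5+[ox,oy]
def rect(P,n):
    P=P[:,:2]; r=cv2.minAreaRect((P*1000).astype(np.float32)); b=cv2.boxPoints(r)
    e=[b[1]-b[0],b[2]-b[1]]; L=[np.hypot(*x) for x in e]; l=e[int(np.argmax(L))]
    print(n,"c",np.round(np.array(r[0]),1),"size",np.round(sorted(L),1),"long-axis yaw deg",round(np.degrees(np.arctan2(l[1],l[0]))%180,1))
def big(mask,box):
    x0,y0,x1,y1=box; m=np.zeros_like(mask); m[y0:y1,x0:x1]=mask[y0:y1,x0:x1]
    c=max(cv2.findContours(m,cv2.RETR_EXTERNAL,cv2.CHAIN_APPROX_NONE)[0],key=cv2.contourArea); return c.reshape(-1,2)
H,S,V=cv2.split(ht)
hs=cv2.cvtColor(s,cv2.COLOR_BGR2HSV)
def cen(cam,c,z,n):
    P=onz(cam,c,z);(x,y),(a,b),_=cv2.fitEllipse((P[:,:2]*1000).astype(np.float32));print(n,cam,round(x,1),round(y,1),"d",round(a,1),round(b,1))
# turntable, gauze disc both views
cen("top",big((V>150).astype(np.uint8)*255,(140,180,215,258)),.03,"table")
cen("side",big((hs[:,:,2]>130).astype(np.uint8)*255,(220,143,282,190)),.03,"table")
w=((V>200)&(S<30)).astype(np.uint8)*255
cen("top",big(w,(195,115,250,168)),.08,"gauze disc")
cen("side",big(((hs[:,:,2]>215)&(hs[:,:,1]<40)).astype(np.uint8)*255,(305,162,338,184)),.08,"gauze disc")
gq=up([(45,118),(202,60),(262,212),(107,272)],4,185,100); rect(onz("top",gq,.08),"gauze")
pq=up([(352,235),(480,187),(565,393),(437,443)],4,185,100); rect(onz("top",pq,.012),"pan")
sq=up([(606,44),(775,93),(742,216),(571,163)],4,185,100); rect(onz("top",sq,.022),"stand")
rq=up([(698,88),(651,130),(747,130),(690,180)],4,185,100); print("recess pts",np.round(onz("top",rq,.022)*1000)[:,:2].tolist())
# pile
k=400/75
dq=up([(205,172)],k,370,175); print("dish top",onz("top",dq,.091)*1000)
hq=up([(207,84),(106,140),(203,301),(301,246)],k,370,175); rect(onz("top",hq,.073),"honey")
cq=up([(86,122),(215,72),(325,275),(178,340)],k,370,175); print("char",np.round(onz("top",cq,.06)*1000)[:,:2].tolist())
bq=up([(65,90),(208,50),(288,325),(145,362)],k,370,175); rect(onz("top",bq,.032),"brick")
k=400/85
f=lambda p:up(np.array(p)-[400,0],k,240,295)
print("side dish",onz("side",f([(631,128)]),.088)*1000)
rect(onz("side",f([(647,57),(728,152),(567,264),(494,158)]),.073),"honey side")
print("side charc corner left,front",np.round(onz("side",f([(457,172),(518,303),(742,180)]),.06)*1000)[:,:2].tolist())
print("side brick left, right",np.round(onz("side",f([(433,190),(772,200)]),.032)*1000)[:,:2].tolist())
E
```

```text
table top 402.0 297.1 d 157.0 157.8
table side 403.1 297.4 d 159.0 161.3
gauze disc top 592.0 167.6 d 66.5 67.7
gauze disc side 595.1 166.0 d 66.7 80.1
gauze c [592.5 167. ] size [103.8 104.4] long-axis yaw deg 19.9
pan c [503.7 -21.1] size [ 89.9 149. ] long-axis yaw deg 20.4
stand c [ 619.  -165.2] size [ 84.2 116.5] long-axis yaw deg 71.8
recess pts [[646.0, -182.0], [619.0, -150.0], [617.0, -213.0], [586.0, -175.0]]
dish top [[ 414.46841898 -280.7906021    91.        ]]
honey c [ 406.  -284.5] size [53.9 86.5] long-axis yaw deg 27.6
char [[442.0, -235.0], [463.0, -296.0], [367.0, -343.0], [338.0, -273.0]]
brick c [ 402.2 -282.3] size [ 71.7 137.2] long-axis yaw deg 13.6
side dish [[ 415.7076149  -282.73116431   88.        ]]
honey side c [ 405.4 -286.7] size [58.  86.8] long-axis yaw deg 26.8
side charc corner left,front [[340.0, -277.0], [358.0, -340.0], [462.0, -301.0]]
side brick left, right [[328.0, -269.0], [479.0, -299.0]]
```

Call:
arm_command:
  deltas:
    - [0.018,-0.035,0,-0.059]
    - [0.018,-0.035,0,-0.059]
    - [0.018,-0.035,0,-0.059]
    - [0.018,-0.035,0,-0.059]
    - [0.018,-0.035,0,-0.059]
  fingers: 0.25
  grip_force: 25

```text
t: 0.52
tool_pos: [0.3462, 0.4207, 0.2497]
tcp_rot: [0.344, 0.939, -0.0, -0.0]
wrist_force: [0.6, 0.5, 0.0]
grip_width: 0.0639
grasp_force: 0.0
```

Call:
arm_command:
  deltas:
    - [0.018,-0.035,0,-0.059]
    - [0.018,-0.035,0,-0.059]
    - [0.018,-0.035,0,-0.059]
    - [0.018,-0.035,0,-0.059]
    - [0.018,-0.035,0,-0.059]

```text
t: 0.93
tool_pos: [0.4362, 0.2456, 0.25]
tcp_rot: [0.478, 0.878, -0.0, -0.0]
wrist_force: [0.8, -0.5, 0.6]
grip_width: 0.0642
grasp_force: 0.0
```

Call:
arm_command:
  deltas:
    - [0,-0.035,0,-0.059]
    - [0,-0.035,0,-0.059]
    - [0,-0.035,0,-0.059]
    - [0,-0.035,0,-0.059]
    - [0,-0.035,0,-0.059]

```text
t: 1.35
tool_pos: [0.4354, 0.0708, 0.2499]
tcp_rot: [0.602, 0.798, -0.0, -0.0]
wrist_force: [0.1, -1.1, -0.2]
grip_width: 0.0641
grasp_force: 0.0
```

Call:
arm_command:
  deltas:
    - [0,-0.035,0,-0.059]
    - [0,-0.035,0,-0.059]
    - [0,-0.035,0,-0.059]
    - [0,-0.035,0,-0.059]
    - [0,-0.035,0,-0.059]

```text
t: 1.77
tool_pos: [0.4354, -0.1042, 0.25]
tcp_rot: [0.713, 0.701, 0.0, -0.0]
wrist_force: [0.9, 0.2, -0.5]
grip_width: 0.0642
grasp_force: 0.0
```

Call:
arm_command:
  deltas:
    - [-0.005,-0.035,-0.012,-0.059]
    - [-0.005,-0.035,-0.012,-0.059]
    - [-0.005,-0.035,-0.012,-0.059]
    - [-0.005,-0.035,-0.012,-0.059]
    - [0,-0.035,-0.012,-0.059]

```text
t: 2.18
tool_pos: [0.4148, -0.2791, 0.1894]
tcp_rot: [0.809, 0.588, -0.0, -0.0]
wrist_force: [0.9, 0.4, -0.8]
grip_width: 0.064
grasp_force: 0.0
```

Call:
arm_command:
  deltas:
    - [0,-0.002,-0.018,0]
    - [0,0,-0.018,0]
    - [0,0,-0.018,0]
    - [0,0,0,0]
    - [0,0,0,0]

```text
t: 2.6
tool_pos: [0.4151, -0.2789, 0.135]
tcp_rot: [0.808, 0.59, -0.0, -0.002]
wrist_force: [0.1, 1.0, 0.4]
grip_width: 0.0639
grasp_force: 0.0
```

```bash
python3 - <<'E'
from h import *
im=snap("side","s1")[:,:,::-1]; 
a=cv2.resize(im[250:370,220:340],(600,600),interpolation=cv2.INTER_CUBIC)
cv2.imwrite("pics/s1c.png",a)
p=robot.state()["tool_pos"];u=np.array([np.cos(-.314),np.sin(-.314),0])
for dz in(-.019,-.012): print(dz,[np.round((proj("side",p+u*s+[0,0,dz])[0]-[220,250]+.5)*5) for s in(-.032,.032)])
E
```

```text
-0.019 [array([267., 307.]), array([427., 329.])]
-0.012 [array([267., 298.]), array([428., 320.])]
```

View pics/s1c.png

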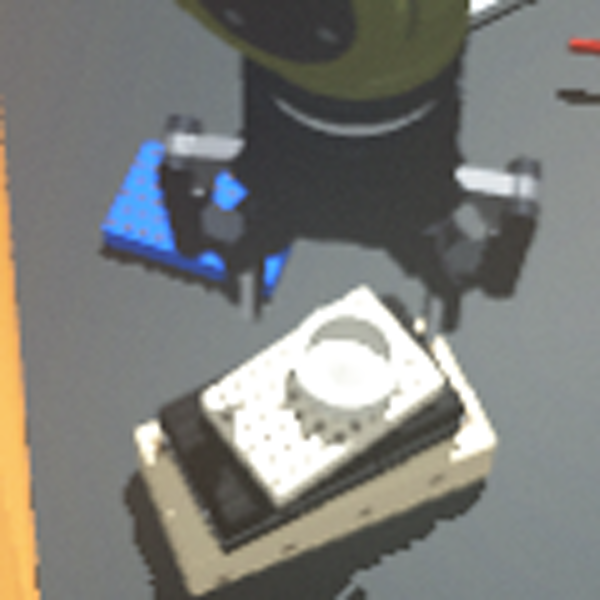

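The fingertips show at crop (255,318) and (440,328), straddling the dish at (345,375). They look a little shorter than 19 mm below the TCP at this opening, as the swing of the pads predicts. I'll go down and grip the dish near its rim.

Call:
arm_command:
  deltas:
    - [0,-0.001,-0.013,0]
    - [0,-0.001,-0.013,0]
    - [0,0,-0.012,0]
    - [0,0,0,0]
    - [0,0,0,0]

```text
t: 3.07
tool_pos: [0.416, -0.2813, 0.0985]
tcp_rot: [0.807, 0.59, -0.0, -0.0]
wrist_force: [0.0, 0.4, 0.8]
grip_width: 0.0639
grasp_force: 0.0
```

Call:
arm_command:
  deltas:
    - [0,0,0,0]
    - [0,0,0,0]
    - [0,0,0,0]
    - [0,0,0,0]
    - [0,0,0,0]
  fingers: 0.6
  grip_force: 25

```text
t: 3.48
tool_pos: [0.4168, -0.2821, 0.0998]
tcp_rot: [0.807, 0.59, 0.0, 0.001]
wrist_force: [-1.0, 0.9, 5.8]
grip_width: 0.0441
grasp_force: 25.9
```

Call:
arm_command:
  deltas:
    - [0,0,0.005,0]
    - [0,0,0.015,0]
    - [0,0,0.025,0]
    - [0,0,0.025,0]
    - [0,0,0.02,0]

```text
t: 3.9
tool_pos: [0.416, -0.2816, 0.1898]
tcp_rot: [0.807, 0.59, 0.0, 0.0]
wrist_force: [0.6, -0.8, -0.0]
grip_width: 0.0443
grasp_force: 25.7
```

```bash
python3 - <<'E'
from h import *
im=snap("side","s2")[:,:,::-1]; t=snap("top","t2")[:,:,::-1]
a=cv2.resize(im[230:370,220:340],(514,600),interpolation=cv2.INTER_CUBIC)
cv2.imwrite("pics/s2c.png",a); print(robot.state()["tool_pos"])
E
```

```text
[ 0.41771725 -0.28304259  0.1925988 ]
```

View pics/s2c.png

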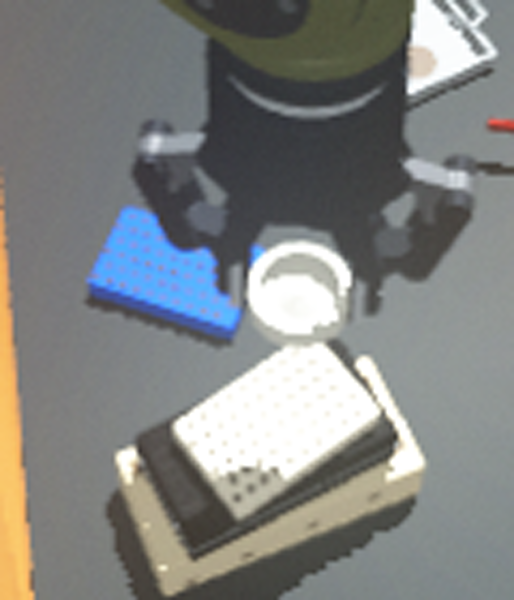

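The dish is held at crop (300,290), with the fingers either side of its rim and the honeycomb undisturbed. Next, the flux stand.

Call:
arm_command:
  deltas:
    - [0.015,0.0075,0,0]
    - [0.03,0.015,0,0]
    - [0.034,0.017,0,0]
    - [0.034,0.017,0,0]
    - [0.034,0.017,0,0]

```text
t: 4.42
tool_pos: [0.5635, -0.2069, 0.1863]
tcp_rot: [0.808, 0.59, -0.001, -0.001]
wrist_force: [0.2, -0.9, -0.3]
grip_width: 0.0443
grasp_force: 25.7
```

Call:
arm_command:
  deltas:
    - [0.034,0.017,0,0]
    - [0.018,0.0095,0,0]
    - [0,0,-0.03,0]
    - [0,0,-0.03,0]
    - [0,0,-0.03,0]

```text
t: 4.83
tool_pos: [0.6148, -0.1808, 0.0958]
tcp_rot: [0.807, 0.59, -0.0, -0.0]
wrist_force: [-1.0, -0.7, -0.7]
grip_width: 0.044
grasp_force: 25.8
```

Call:
arm_command:
  deltas:
    - [0,0,-0.03,0]
    - [0,0,-0.01,0]
    - [0,0,0,0]
    - [0,0,0,0]
    - [0,0,0,0]

```text
t: 5.25
tool_pos: [0.6163, -0.1821, 0.0604]
tcp_rot: [0.808, 0.59, 0.001, 0.001]
wrist_force: [0.2, -1.7, 0.0]
grip_width: 0.0439
grasp_force: 25.8
```

```bash
python3 - <<'E'
from h import *
im=snap("side","s3")[:,:,::-1]; t=snap("top","t3")[:,:,::-1]
a=cv2.resize(im[230:320,320:420],(440,400),interpolation=cv2.INTER_CUBIC)
b=cv2.resize(t[95:170,320:390],(360,400),interpolation=cv2.INTER_CUBIC)
cv2.imwrite("pics/c3.png",np.hstack([a,b])); print(robot.state()["tool_pos"])
E
```

```text
[ 0.61665723 -0.18225897  0.06106168]
```

View pics/c3.png

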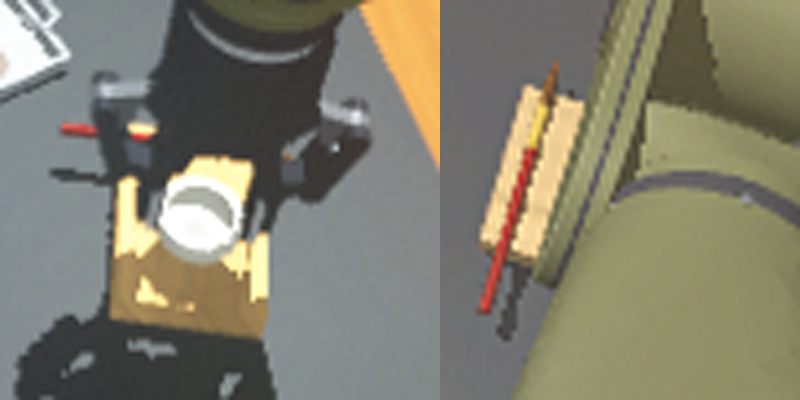

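The dish hangs over the recess at crop (200,215), and the gripper is clear of the brush. I'll lower it gently.

Call:
arm_command:
  deltas:
    - [0,0,-0.008,0]
    - [0,0,-0.004,0]
    - [0,0,-0.002,0]
    - [0,0,0,0]
    - [0,0,0,0]

```text
t: 5.77
tool_pos: [0.6148, -0.1815, 0.044]
tcp_rot: [0.808, 0.59, -0.0, -0.0]
wrist_force: [-0.3, 0.4, -0.5]
grip_width: 0.044
grasp_force: 25.8
```

Call:
arm_command:
  deltas:
    - [0,0,-0.001,0]
    - [0,0,-0.001,0]
    - [0,0,-0.001,0]
    - [0,0,0,0]
    - [0,0,0,0]

```text
t: 6.18
tool_pos: [0.6153, -0.1816, 0.0428]
tcp_rot: [0.807, 0.59, -0.0, 0.0]
wrist_force: [-3.7, 1.6, 6.4]
grip_width: 0.0441
grasp_force: 26.4
```

There is contact at the expected height (6.4 N upward). I release, lift, and look at the result and the pile.

Call:
arm_command:
  deltas:
    - [0,0,0,0]
    - [0,0,0,0]
    - [0,0,0,0]
    - [0,0,0,0]
    - [0,0,0,0]
  fingers: 0.3

```text
t: 6.6
tool_pos: [0.6149, -0.1816, 0.0411]
tcp_rot: [0.808, 0.59, -0.0, -0.0]
wrist_force: [-0.7, 0.9, -0.1]
grip_width: 0.0598
grasp_force: 0.0
```

Call:
arm_command:
  deltas:
    - [0,0,0.01,0]
    - [0,0,0.02,0]
    - [0,0,0.035,0]
    - [0,0,0.04,0]
    - [0,0,0.04,0]

```text
t: 7.02
tool_pos: [0.6144, -0.1813, 0.1877]
tcp_rot: [0.807, 0.59, -0.0, -0.001]
wrist_force: [1.4, -0.9, 0.9]
grip_width: 0.0595
grasp_force: 0.0
```

Call:
arm_command:
  deltas:
    - [0,0.04,0,-0.12]
    - [0,0.04,0,-0.12]
    - [0,0.04,0,-0.12]
    - [0,0.04,0,-0.12]
    - [0,0.04,0,-0.12]
  fingers: 0.18

```text
t: 7.43
tool_pos: [0.6148, 0.0195, 0.1874]
tcp_rot: [0.946, 0.323, 0.001, 0.0]
wrist_force: [-0.0, -0.0, -0.4]
grip_width: 0.0701
grasp_force: 0.0
```

```bash
python3 - <<'E'
from h import *
im=snap("side","s4")[:,:,::-1]; t=snap("top","t4")[:,:,::-1]
a=cv2.resize(t[180:245,375:435],(360,390),interpolation=cv2.INTER_CUBIC)
b=cv2.resize(t[100:165,320:390],(420,390),interpolation=cv2.INTER_CUBIC)
cv2.imwrite("pics/c4.png",np.hstack([a,b])); print(robot.state()["tool_pos"],robot.state()["grip_width"])
E
```

```text
[0.6147187  0.02280004 0.18725272] 0.06999298950886917
```

View pics/c4.png

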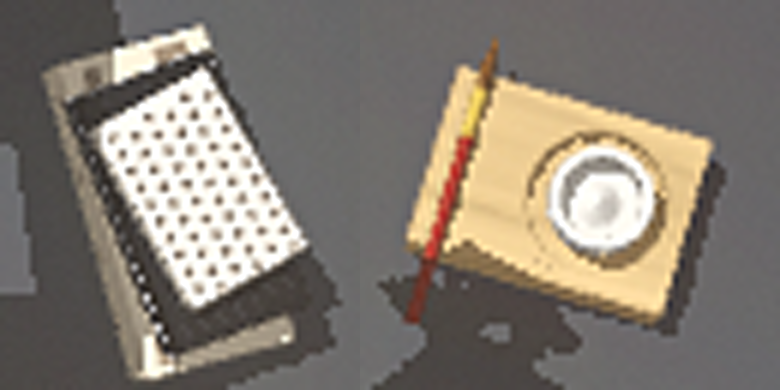

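The dish sits in the recess at crop (600,200). The honeycomb is clear, with corners at crop (210,65), (95,130), (195,310) and (308,245).

```bash
cat >> h.py <<'E'
def rect(cam,m,z,n):
    c=max(cv2.findContours(m,cv2.RETR_EXTERNAL,cv2.CHAIN_APPROX_NONE)[0],key=cv2.contourArea).reshape(-1,2)
    r=cv2.minAreaRect((onz(cam,c,z)[:,:2]*1000).astype(np.float32)); b=cv2.boxPoints(r)
    e=[b[1]-b[0],b[2]-b[1]]; L=[np.hypot(*x) for x in e]; l=e[int(np.argmax(L))]
    print(n,cam,np.round(r[0],1),np.round(sorted(L),1),round(np.degrees(np.arctan2(l[1],l[0]))%180,1))
def box(m,x0,y0,x1,y1):
    o=np.zeros(m.shape,np.uint8);o[y0:y1,x0:x1]=255*m[y0:y1,x0:x1].astype(np.uint8);return cv2.morphologyEx(o,cv2.MORPH_CLOSE,np.ones((3,3)))
E
python3 - <<'E'
from h import *
t=cv2.imread("pics/t4.png").astype(int);s=cv2.imread("pics/s4.png").astype(int)
# white: bright & low chroma (brick is cream)
f=lambda i:(i.min(2)>165)&(i.max(2)-i.min(2)<32)
print(t[208,405],t[189,398],s[330,285])
rect("top",box(f(t),385,190,430,235),.073,"honey")
rect("side",box(f(s),250,300,325,358),.073,"honey")
a=lambda p:(np.array(p,float)+.5)/6-.5+[375,180]
P=onz("top",a([(210,65),(95,130),(195,310),(308,245)]),.073)*1000
print(P.mean(0),[np.degrees(np.arctan2(*(P[i]-P[j])[[1,0]])) for i,j in((1,2),(0,3))])
E
```

```text
[217 231 242] [223 246 255] [255 255 255]
honey top [ 405.7 -283.7] [54.9 84.2] 27.3
honey side [ 415.2 -298. ] [88.1 91.3] 27.2
[ 405.88616144 -285.7813035    73.        ] [np.float64(26.640948602177673), np.float64(25.987151604769792)]
```

Call:
arm_command:
  deltas:
    - [-0.015,-0.022,0,-0.019]
    - [-0.0215,-0.031,0,-0.019]
    - [-0.0215,-0.031,0,-0.019]
    - [-0.0215,-0.031,0,-0.019]
    - [-0.0215,-0.031,0,-0.019]

```text
t: 7.95
tool_pos: [0.5129, -0.1298, 0.187]
tcp_rot: [0.96, 0.281, 0.0, 0.0]
wrist_force: [0.8, -1.4, -0.1]
grip_width: 0.07
grasp_force: 0.0
```

Call:
arm_command:
  deltas:
    - [-0.0215,-0.031,0,-0.019]
    - [-0.0215,-0.031,0,-0.019]
    - [-0.0215,-0.031,0,-0.019]
    - [-0.0215,-0.031,0,-0.019]
    - [-0.022,-0.033,0,-0.019]

```text
t: 8.37
tool_pos: [0.4045, -0.2869, 0.1872]
tcp_rot: [0.972, 0.235, 0.0, 0.001]
wrist_force: [1.3, -0.3, 0.7]
grip_width: 0.0697
grasp_force: 0.0
```

```bash
python3 - <<'E'
from h import *
u=np.array([np.cos(-.31),np.sin(-.31),0]);v=np.array([-u[1],u[0],0])
for nm,p,w,o,k in(("s2",[.416,-.282,.188],.0222,[220,230],600/140),("s1",[.415,-.280,.135],.032,[220,250],5)):
  for dz in(-.010,-.013,-.016,-.019):
    print(nm,dz,[np.round((proj("side",np.array(p)+u*s*(w+.004)-v*.011+[0,0,dz])[0]-o+.5)*k) for s in(-1,1)])
E
```

```text
s2 -0.01 [array([238., 307.]), array([358., 323.])]
s2 -0.013 [array([238., 311.]), array([358., 327.])]
s2 -0.016 [array([238., 315.]), array([358., 330.])]
s2 -0.019 [array([238., 318.]), array([358., 334.])]
s1 -0.01 [array([250., 323.]), array([433., 347.])]
s1 -0.013 [array([250., 326.]), array([433., 351.])]
s1 -0.016 [array([250., 330.]), array([433., 354.])]
s1 -0.019 [array([250., 334.]), array([432., 358.])]
```

Call:
arm_command:
  deltas:
    - [0,0,-0.03,0]
    - [0,0,-0.03,0]
    - [0,0,-0.025,0]
    - [0,0,-0.014,0]
    - [0,0,-0.005,0]
  fingers: 0.25

```text
t: 8.78
tool_pos: [0.404, -0.2845, 0.0797]
tcp_rot: [0.972, 0.235, -0.002, -0.002]
wrist_force: [-0.6, 0.2, 0.7]
grip_width: 0.0642
grasp_force: 0.0
```

Call:
arm_command:
  deltas:
    - [0,0,-0.001,0]
    - [0,0,-0.001,0]
    - [0,0,0,0]
    - [0,0,0,0]
    - [0,0,0,0]
  fingers: 0.42
  grip_force: 20

```text
t: 9.2
tool_pos: [0.4067, -0.2856, 0.0815]
tcp_rot: [0.972, 0.235, 0.001, 0.001]
wrist_force: [-0.1, -0.6, -1.0]
grip_width: 0.0535
grasp_force: 21.7
```

Call:
arm_command:
  deltas:
    - [0,0,0,0]
    - [0,0,0.002,0]
    - [0,0,0.005,0]
    - [0,0,0.008,0]
    - [0,0,0.01,0]
  fingers: 0.6
  grip_force: 30

```text
t: 9.62
tool_pos: [0.4058, -0.285, 0.1058]
tcp_rot: [0.972, 0.235, -0.0, -0.0]
wrist_force: [-0.3, -0.3, -0.7]
grip_width: 0.0528
grasp_force: 36.9
```

```bash
python3 - <<'E'
from h import *
im=snap("side","s5")[:,:,::-1]
cv2.imwrite("pics/s5c.png",cv2.resize(im[250:370,220:340],(600,600),interpolation=cv2.INTER_CUBIC))
E
```

```text
(no output)
```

View pics/s5c.png

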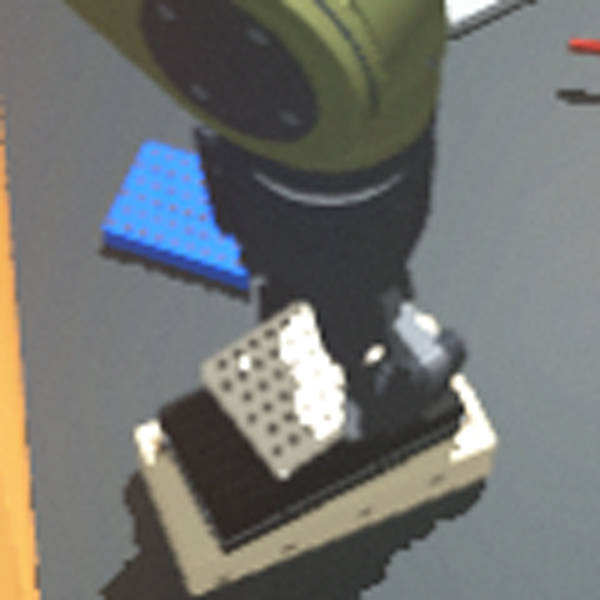

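The honeycomb is held level at crop (280,390) and lifted clear, and the charcoal stays put. Carrying it to the gauze.

Call:
arm_command:
  deltas:
    - [0,0,0.02,0]
    - [0,0,0.03,0]
    - [0,0,0.03,0]
    - [0,0,0.02,0]
    - [0.007,0.017,0,-0.009]

```text
t: 10.08
tool_pos: [0.4151, -0.2717, 0.2126]
tcp_rot: [0.973, 0.229, 0.003, 0.005]
wrist_force: [1.0, 0.2, -0.2]
grip_width: 0.053
grasp_force: 36.9
```

Call:
arm_command:
  deltas:
    - [0.0145,0.035,0,-0.009]
    - [0.0145,0.035,0,-0.009]
    - [0.0145,0.035,0,-0.009]
    - [0.0145,0.035,0,-0.009]
    - [0.0145,0.035,0,-0.009]

```text
t: 10.5
tool_pos: [0.4861, -0.0916, 0.2065]
tcp_rot: [0.978, 0.208, 0.001, 0.001]
wrist_force: [0.5, -0.6, -0.9]
grip_width: 0.0527
grasp_force: 36.9
```

Call:
arm_command:
  deltas:
    - [0.0145,0.035,0,-0.009]
    - [0.0145,0.035,0,-0.009]
    - [0.0145,0.035,0,-0.009]
    - [0.0145,0.035,0,-0.009]
    - [0.0145,0.035,0,-0.009]

```text
t: 10.92
tool_pos: [0.5587, 0.0838, 0.2064]
tcp_rot: [0.983, 0.186, 0.001, 0.0]
wrist_force: [0.9, -0.2, 0.3]
grip_width: 0.0531
grasp_force: 36.9
```

Call:
arm_command:
  deltas:
    - [0.0145,0.035,0,-0.009]
    - [0.0145,0.035,0,-0.009]
    - [0.006,0.015,0,-0.01]
    - [0,0,-0.03,0]
    - [0,0,-0.03,0]

```text
t: 11.33
tool_pos: [0.5957, 0.1689, 0.1484]
tcp_rot: [0.985, 0.174, 0.004, -0.0]
wrist_force: [0.0, -0.5, -2.1]
grip_width: 0.053
grasp_force: 36.9
```

Call:
arm_command:
  deltas:
    - [0,0,-0.025,0]
    - [0,0,-0.008,0]
    - [0,0,0,0]
    - [0,0,0,0]
    - [0,0,0,0]

```text
t: 11.75
tool_pos: [0.5946, 0.167, 0.1149]
tcp_rot: [0.985, 0.172, 0.002, -0.0]
wrist_force: [0.6, 1.5, -0.7]
grip_width: 0.0529
grasp_force: 36.9
```

```bash
python3 - <<'E'
from h import *
im=snap("side","s6")[:,:,::-1]
cv2.imwrite("pics/s6c.png",cv2.resize(im[110:210,265:385],(720,600),interpolation=cv2.INTER_CUBIC))
s=robot.state();print(s["tool_pos"],s["tcp_rot"])
E
```

```text
[0.59472042 0.16700037 0.11517298] [ 9.85038287e-01  1.72320672e-01  2.27101824e-03 -3.06322804e-05]
```

View pics/s6c.png

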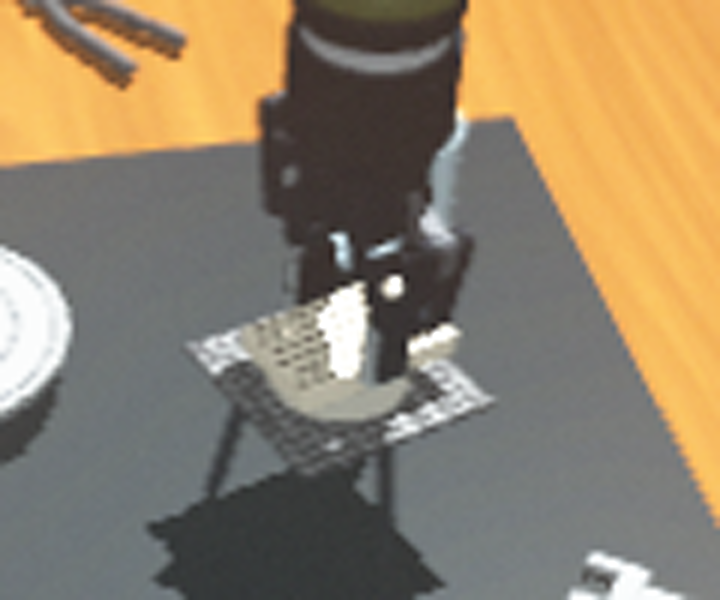

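The honeycomb hovers above the pale centre of the gauze, aligned with the gauze's edges. Lowering it.

Call:
arm_command:
  deltas:
    - [0,0,-0.005,0]
    - [0,0,-0.003,0]
    - [0,0,-0.001,0]
    - [0,0,0,0]
    - [0,0,0,0]

```text
t: 12.22
tool_pos: [0.5929, 0.1668, 0.1032]
tcp_rot: [0.985, 0.172, -0.0, 0.0]
wrist_force: [-0.2, 0.4, -1.0]
grip_width: 0.0531
grasp_force: 36.9
```

Call:
arm_command:
  deltas:
    - [0,0,-0.001,0]
    - [0,0,-0.001,0]
    - [0,0,-0.001,0]
    - [0,0,0,0]
    - [0,0,0,0]

```text
t: 12.63
tool_pos: [0.5931, 0.1669, 0.1008]
tcp_rot: [0.985, 0.172, 0.0, -0.0]
wrist_force: [-1.3, -0.7, 3.0]
grip_width: 0.053
grasp_force: 37.3
```

Call:
arm_command:
  deltas:
    - [0,0,0,0]
    - [0,0,0,0]
    - [0,0,0,0]
    - [0,0,0,0]
    - [0,0,0,0]
  fingers: 0.2

```text
t: 13.05
tool_pos: [0.593, 0.1668, 0.1002]
tcp_rot: [0.985, 0.172, -0.0, 0.0]
wrist_force: [0.5, -0.6, -0.1]
grip_width: 0.0685
grasp_force: 0.0
```

Call:
arm_command:
  deltas:
    - [0,0,0.01,0]
    - [0,0,0.02,0]
    - [0,0,0.035,0]
    - [0,0,0.035,0]
    - [0,0,0,0]
  fingers: 0.12

```text
t: 13.47
tool_pos: [0.5973, 0.1677, 0.2105]
tcp_rot: [0.985, 0.172, 0.008, -0.0]
wrist_force: [2.0, 0.9, 2.0]
grip_width: 0.0754
grasp_force: 0.0
```

Call:
arm_command:
  deltas:
    - [-0.018,-0.036,0,0]
    - [-0.018,-0.036,0,0]
    - [-0.018,-0.036,0,0]
    - [-0.018,-0.036,0,0]
    - [-0.018,-0.036,0,0]

```text
t: 13.88
tool_pos: [0.5022, -0.0144, 0.2011]
tcp_rot: [0.985, 0.173, 0.001, 0.0]
wrist_force: [1.4, -0.5, -0.4]
grip_width: 0.0755
grasp_force: 0.0
```

```bash
python3 - <<'E'
from h import *
s=snap("side","s7")[:,:,::-1];t=snap("top","t7")[:,:,::-1]
a=cv2.resize(t[180:245,375:435],(360,390),interpolation=cv2.INTER_CUBIC)
b=cv2.resize(t[110:175,190:260],(420,390),interpolation=cv2.INTER_CUBIC)
cv2.imwrite("pics/c7.png",np.hstack([a,b]))
f=lambda i:(i.astype(int).min(2)>170)
rect("top",box(f(t),195,115,250,168),.093,"honey")
g=lambda i:(i.max(2)<58)
rect("top",box(g(t),380,185,432,240),.06,"char")
q=robot.state();print(q["tool_pos"],q["grip_width"])
E
```

```text
honey top [588.9 166.2] [102.  102.8] 109.8
char top [ 399.9 -283.4] [ 65.3 114.5] 19.2
[ 0.50129138 -0.01688674  0.20091116] 0.07518294047365413
```

View pics/c7.png

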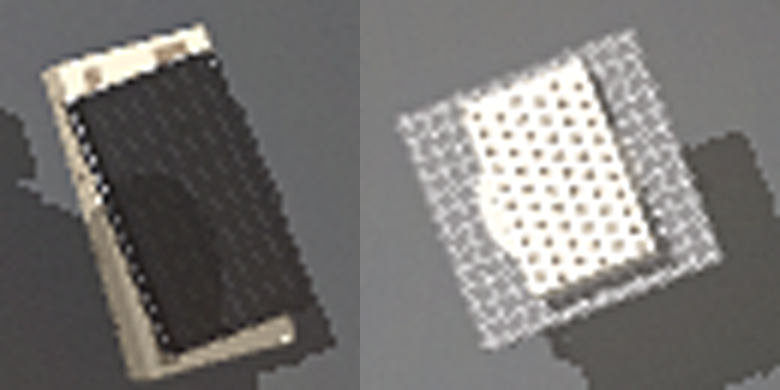

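The honeycomb lies on the gauze at crop (561,176), square with it. The charcoal top is clear, with corners at crop (210,55), (70,103), (168,352) and (300,312).

```bash
python3 - <<'E'
from h import *
def q(px,ox,oy,z,n):
    P=onz("top",(np.array(px,float)+.5)/6-.5+[ox,oy],z)*1000
    e=P[[1,2]]-P[[0,1]];print(n,np.round(P.mean(0),1),[(round(np.hypot(*x[:2]),1),round(np.degrees(np.arctan2(x[1],x[0])),1)) for x in [P[1]-P[0],P[2]-P[1],P[3]-P[2],P[0]-P[3]]])
q([(465-360,103),(582-360,58),(655-360,245),(543-360,297)],190,110,.093,"honey")
q([(395-360,115),(632-360,30),(720-360,258),(487-360,348)],190,110,.08,"gauze")
q([(210,55),(70,103),(168,352),(300,312)],375,180,.06,"char")
q([(203,22),(42,72),(135,380),(292,342)],375,180,.032,"brick")
E
```

```text
honey [594.5 164.7  93. ] [(np.float64(51.2), np.float64(-70.3)), (np.float64(83.1), np.float64(-160.2)), (np.float64(50.3), np.float64(113.5)), (np.float64(86.4), np.float64(20.5))]
gauze [592.6 167.7  80. ] [(np.float64(104.1), np.float64(-71.6)), (np.float64(102.3), np.float64(-160.5)), (np.float64(102.8), np.float64(109.7)), (np.float64(104.7), np.float64(20.2))]
char [ 399.4 -282.8   60. ] [(np.float64(62.0), np.float64(107.3)), (np.float64(110.9), np.float64(-161.0)), (np.float64(57.4), np.float64(-74.9)), (np.float64(113.0), np.float64(16.6))]
brick [ 401.8 -282.2   32. ] [(np.float64(72.4), np.float64(105.6)), (np.float64(136.9), np.float64(-165.6)), (np.float64(68.8), np.float64(-78.1)), (np.float64(141.4), np.float64(12.9))]
```

Call:
arm_command:
  deltas:
    - [-0.0135,-0.0355,0,-0.003]
    - [-0.0135,-0.0355,0,-0.003]
    - [-0.0135,-0.0355,0,-0.003]
    - [-0.0135,-0.0355,0,-0.004]
    - [-0.0135,-0.0355,0,-0.004]

```text
t: 14.4
tool_pos: [0.4352, -0.1918, 0.2013]
tcp_rot: [0.986, 0.164, 0.001, 0.0]
wrist_force: [0.3, -0.4, -0.1]
grip_width: 0.0753
grasp_force: 0.0
```

Call:
arm_command:
  deltas:
    - [-0.0135,-0.0355,0,0]
    - [-0.0135,-0.0355,0,0]
    - [-0.0085,-0.0225,0,0]
    - [0,0,-0.03,0]
    - [0,0,-0.03,0]

```text
t: 14.82
tool_pos: [0.4015, -0.287, 0.1429]
tcp_rot: [0.987, 0.163, 0.002, 0.003]
wrist_force: [0.3, 0.1, -0.4]
grip_width: 0.075
grasp_force: 0.0
```

Call:
arm_command:
  deltas:
    - [0,0,-0.03,0]
    - [0,0,-0.03,0]
    - [0,0,-0.015,0]
    - [0,0,-0.008,0]
    - [0,0,0,0]

```text
t: 15.23
tool_pos: [0.3994, -0.2832, 0.0558]
tcp_rot: [0.986, 0.164, -0.001, -0.001]
wrist_force: [-0.2, 1.1, 0.4]
grip_width: 0.0753
grasp_force: 0.0
```

Call:
arm_command:
  deltas:
    - [0,0,0,0]
    - [0,0,0,0]
    - [0,0,0,0]
    - [0,0,0,0]
    - [0,0,0,0]
  fingers: 0.5
  grip_force: 25

```text
t: 15.65
tool_pos: [0.4011, -0.2849, 0.059]
tcp_rot: [0.986, 0.164, 0.001, 0.001]
wrist_force: [0.3, 0.7, 4.4]
grip_width: 0.0595
grasp_force: 29.9
```

Call:
arm_command:
  deltas:
    - [0,0,0.003,0]
    - [0,0,0.012,0]
    - [0,0,0.025,0]
    - [0,0,0.03,0]
    - [0,0,0.03,0]

```text
t: 16.07
tool_pos: [0.3992, -0.2835, 0.1581]
tcp_rot: [0.986, 0.164, -0.001, -0.001]
wrist_force: [0.8, -0.5, -1.2]
grip_width: 0.0594
grasp_force: 29.2
```

Call:
arm_command:
  deltas:
    - [0.0135,0.0345,0,0.005]
    - [0.0135,0.0345,0,0.005]
    - [0.0135,0.0345,0,0.005]
    - [0.0135,0.0345,0,0.005]
    - [0.0135,0.0345,0,0.005]

```text
t: 16.48
tool_pos: [0.4676, -0.1101, 0.1581]
tcp_rot: [0.984, 0.176, 0.0, 0.0]
wrist_force: [0.3, -1.3, -1.2]
grip_width: 0.0595
grasp_force: 29.2
```

Call:
arm_command:
  deltas:
    - [0.0135,0.0345,0,0.002]
    - [0.0135,0.0345,0,0]
    - [0.0095,0.0215,0,0]
    - [0,0,-0.03,0]
    - [0,0,-0.03,0]

```text
t: 16.9
tool_pos: [0.5065, -0.0199, 0.0998]
tcp_rot: [0.984, 0.179, 0.003, 0.001]
wrist_force: [-0.1, 0.2, -1.9]
grip_width: 0.0593
grasp_force: 29.2
```

Call:
arm_command:
  deltas:
    - [0,0,-0.03,0]
    - [0,0,-0.013,0]
    - [0,0,0,0]
    - [0,0,0,0]
    - [0,0,0,0]

```text
t: 17.32
tool_pos: [0.5051, -0.0214, 0.056]
tcp_rot: [0.984, 0.177, 0.001, 0.0]
wrist_force: [-0.2, 0.3, -1.7]
grip_width: 0.0597
grasp_force: 29.2
```

```bash
python3 - <<'E'
from h import *
s=snap("side","s8")[:,:,::-1]
cv2.imwrite("pics/s8c.png",cv2.resize(s[190:280,255:355],(667,600),interpolation=cv2.INTER_CUBIC))
E
```

```text
(no output)
```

View pics/s8c.png

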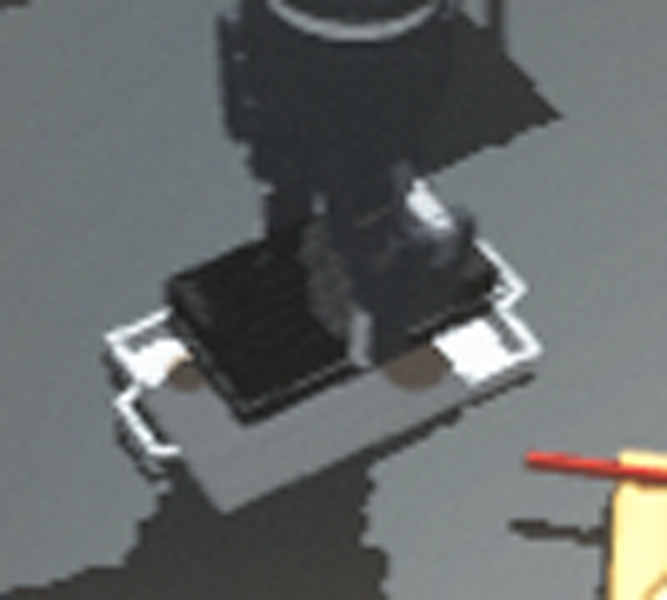

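The charcoal hovers inside the pan outline, parallel to it, with margin on every side. I'll lower it, open only slightly, and lift.

Call:
arm_command:
  deltas:
    - [0,0,-0.01,0]
    - [0,0,-0.008,0]
    - [0,0,-0.004,0]
    - [0,0,-0.002,0]
    - [0,0,0,0]

```text
t: 17.78
tool_pos: [0.5038, -0.0212, 0.0302]
tcp_rot: [0.984, 0.177, -0.001, -0.0]
wrist_force: [-1.0, -0.6, -1.0]
grip_width: 0.0591
grasp_force: 29.2
```

Call:
arm_command:
  deltas:
    - [0,0,-0.001,0]
    - [0,0,-0.001,0]
    - [0,0,0,0]
    - [0,0,0,0]
    - [0,0,0,0]

```text
t: 18.2
tool_pos: [0.504, -0.0212, 0.03]
tcp_rot: [0.984, 0.177, -0.001, -0.0]
wrist_force: [-8.5, 1.9, 13.4]
grip_width: 0.0593
grasp_force: 31.0
```

Call:
arm_command:
  deltas:
    - [0,0,0.001,0]
    - [0,0,0,0]
    - [0,0,0,0]
    - [0,0,0,0]
    - [0,0,0,0]
  fingers: 0.24

```text
t: 18.62
tool_pos: [0.5039, -0.0211, 0.029]
tcp_rot: [0.984, 0.177, -0.0, -0.0]
wrist_force: [-0.7, 0.1, -0.2]
grip_width: 0.0652
grasp_force: 0.0
```

Call:
arm_command:
  deltas:
    - [0,0,0.005,0]
    - [0,0,0.015,0]
    - [0,0,0.03,0]
    - [0,0,0.04,0]
    - [0,0,0.04,0]

```text
t: 19.03
tool_pos: [0.5029, -0.021, 0.1598]
tcp_rot: [0.984, 0.177, -0.001, -0.0]
wrist_force: [1.0, -0.4, -0.3]
grip_width: 0.0651
grasp_force: 0.0
```

Call:
arm_command:
  deltas:
    - [0.0,0.04,0,-0.02]
    - [0.0,0.04,0,-0.02]
    - [0.0,0.04,0,-0.02]
    - [0,0.04,0,-0.02]
    - [0,0.04,0,-0.02]
  fingers: 0.06

```text
t: 19.45
tool_pos: [0.5038, 0.1806, 0.16]
tcp_rot: [0.992, 0.127, 0.001, -0.0]
wrist_force: [1.1, -0.8, -0.0]
grip_width: 0.0805
grasp_force: 0.0
```

```bash
python3 - <<'E'
from h import *
s=snap("side","s9")[:,:,::-1];t=snap("top","t9")[:,:,::-1]
a=cv2.resize(t[180:245,375:435],(360,390),interpolation=cv2.INTER_CUBIC)
b=cv2.resize(t[145:215,265:335],(390,390),interpolation=cv2.INTER_CUBIC)
cv2.imwrite("pics/c9.png",np.hstack([a,b]))
f=lambda i:(i.astype(int)[:,:,2]-i.astype(int)[:,:,0]>18)
rect("top",box(f(t),375,175,435,250),.032,"brick")
rect("side",box(f(s),235,300,330,375),.032,"brick")
q=robot.state();print(q["tool_pos"],q["grip_width"])
E
```

```text
brick top [ 401.2 -283.2] [ 74.5 141.6] 13.6
brick side [ 394.2 -322.3] [ 86.  152.4] 167.8
[0.50358642 0.18343626 0.15990358] 0.08027673745858335
```

View pics/c9.png

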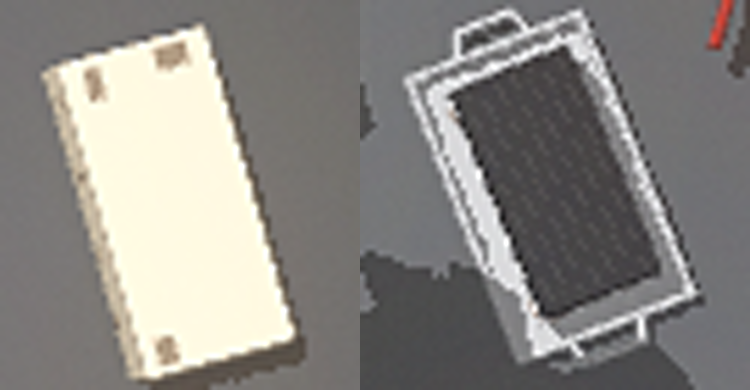

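The charcoal lies flat in the pan at crop (555,180), clear of the rim all round. The brick's top face has corners at crop (205,25), (58,65), (150,378) and (298,338), with its +y side face visible on the left.

```bash
python3 - <<'E'
from h import *
t=cv2.imread("pics/t9.png").astype(int)
f=lambda i:(i[:,:,2]-i[:,:,0]>12)&(i[:,:,2]>215)
rect("top",box(f(t),375,175,435,250),.032,"brick")
P=onz("top",(np.array([(205,25),(58,65),(150,378),(298,338)],float)+.5)/6-.5+[375,180],.032)*1000
print(P.mean(0),[round(np.hypot(*(P[i]-P[i-1])[:2])) for i in range(4)])
E
```

```text
brick top [ 402.6 -285.3] [ 65.2 138.1] 13.9
[ 402.75552917 -286.3909843    32.        ] [139, 65, 139, 65]
```

Call:
arm_command:
  deltas:
    - [-0.0078,-0.0365,0,-0.003]
    - [-0.0078,-0.0365,0,-0.003]
    - [-0.0078,-0.0365,0,-0.003]
    - [-0.0078,-0.0365,0,-0.003]
    - [-0.0078,-0.0365,0,-0.002]

```text
t: 19.97
tool_pos: [0.4642, -0.0054, 0.1595]
tcp_rot: [0.993, 0.121, 0.0, 0.0]
wrist_force: [0.9, -0.2, 0.4]
grip_width: 0.0801
grasp_force: 0.0
```

Call:
arm_command:
  deltas:
    - [-0.0078,-0.0365,0,0]
    - [-0.0078,-0.0365,0,0]
    - [-0.0078,-0.0365,0,0]
    - [-0.0078,-0.0365,0,0]
    - [-0.0078,-0.0365,0,0]

```text
t: 20.38
tool_pos: [0.425, -0.1882, 0.1597]
tcp_rot: [0.993, 0.121, 0.0, 0.0]
wrist_force: [1.0, 0.5, 0.3]
grip_width: 0.0803
grasp_force: 0.0
```

Call:
arm_command:
  deltas:
    - [-0.0078,-0.0365,0,0]
    - [-0.0078,-0.0365,0,0]
    - [-0.0074,-0.027,0,0]
    - [0,0,-0.03,0]
    - [0,0,-0.03,0]

```text
t: 20.8
tool_pos: [0.4037, -0.2898, 0.1014]
tcp_rot: [0.993, 0.119, 0.002, 0.002]
wrist_force: [0.7, -0.2, -1.0]
grip_width: 0.0801
grasp_force: 0.0
```

Call:
arm_command:
  deltas:
    - [0,0,-0.03,0]
    - [0,0,-0.025,0]
    - [0,0,-0.012,0]
    - [0,0,-0.008,0]
    - [0,0,0,0]

```text
t: 21.22
tool_pos: [0.4022, -0.2858, 0.0232]
tcp_rot: [0.993, 0.121, -0.001, -0.001]
wrist_force: [-0.1, 0.6, -0.3]
grip_width: 0.0802
grasp_force: 0.0
```

Call:
arm_command:
  deltas:
    - [0,0,0,0]
    - [0,0,0,0]
    - [0,0,0,0]
    - [0,0,0,0]
    - [0,0,0,0]
  fingers: 0.45
  grip_force: 35

```text
t: 21.63
tool_pos: [0.4041, -0.2871, 0.026]
tcp_rot: [0.993, 0.121, 0.001, 0.001]
wrist_force: [0.2, -0.4, 4.9]
grip_width: 0.0651
grasp_force: 42.2
```

Call:
arm_command:
  deltas:
    - [0,0,0.005,0]
    - [0,0,0.02,0]
    - [0,0,0.035,0]
    - [0,0,0.035,0]
    - [0,0,0.035,0]

```text
t: 22.05
tool_pos: [0.4022, -0.2854, 0.155]
tcp_rot: [0.993, 0.121, -0.001, -0.001]
wrist_force: [0.2, -1.1, -2.6]
grip_width: 0.0652
grasp_force: 41.4
```

Call:
arm_command:
  deltas:
    - [0,0.0205,0,0]
    - [0,0.0375,0,0]
    - [0,0.0375,0,0]
    - [0,0.0375,0,0]
    - [0,0.0375,0,0]

```text
t: 22.47
tool_pos: [0.4021, -0.114, 0.1541]
tcp_rot: [0.993, 0.12, -0.0, -0.0]
wrist_force: [1.2, 0.4, -1.2]
grip_width: 0.0656
grasp_force: 41.4
```

Call:
arm_command:
  deltas:
    - [0,0.0375,0,0]
    - [0,0.0375,0,0]
    - [0,0.0375,0,0]
    - [0,0.0375,0,0]
    - [0,0.0375,0,0]

```text
t: 22.88
tool_pos: [0.4021, 0.0736, 0.1542]
tcp_rot: [0.993, 0.121, 0.0, 0.0]
wrist_force: [1.0, -0.3, -1.8]
grip_width: 0.0651
grasp_force: 41.4
```

Call:
arm_command:
  deltas:
    - [0,0.0375,0,0]
    - [0,0.0375,0,0]
    - [0,0.0375,0,0]
    - [0,0.0375,0,0]
    - [0,0.0375,0,0]

```text
t: 23.3
tool_pos: [0.402, 0.2611, 0.1541]
tcp_rot: [0.993, 0.121, -0.0, 0.0]
wrist_force: [0.3, 0.5, -1.8]
grip_width: 0.0653
grasp_force: 41.4
```

Call:
arm_command:
  deltas:
    - [0,0.0375,0,0]
    - [0,0,-0.03,0]
    - [0,0,-0.03,0]
    - [0,0,-0.024,0]
    - [0,0,-0.008,0]

```text
t: 23.72
tool_pos: [0.3996, 0.2954, 0.0578]
tcp_rot: [0.993, 0.121, -0.004, 0.002]
wrist_force: [-2.0, -0.8, -2.3]
grip_width: 0.0651
grasp_force: 41.3
```

Call:
arm_command:
  deltas:
    - [0,0,-0.004,0]
    - [0,0,-0.002,0]
    - [0,0,0,0]
    - [0,0,0,0]
    - [0,0,0,0]

```text
t: 24.13
tool_pos: [0.4042, 0.2973, 0.058]
tcp_rot: [0.993, 0.121, 0.001, -0.001]
wrist_force: [1.1, 0.6, -1.7]
grip_width: 0.065
grasp_force: 41.4
```

Call:
arm_command:
  deltas:
    - [0,0,-0.001,0]
    - [0,0,-0.001,0]
    - [0,0,0,0]
    - [0,0,0,0]
    - [0,0,0,0]

```text
t: 24.55
tool_pos: [0.4039, 0.2972, 0.056]
tcp_rot: [0.993, 0.121, 0.001, -0.0]
wrist_force: [-1.3, -1.7, 5.5]
grip_width: 0.0649
grasp_force: 42.2
```

Contact is at the expected height, so I release and lift away.

Call:
arm_command:
  deltas:
    - [0,0,0,0]
    - [0,0,0,0]
    - [0,0,0,0]
    - [0,0,0,0]
    - [0,0,0,0]
  fingers: 0.08

```text
t: 24.97
tool_pos: [0.403, 0.2968, 0.0543]
tcp_rot: [0.993, 0.121, -0.0, 0.0]
wrist_force: [-0.4, -0.1, -0.5]
grip_width: 0.0786
grasp_force: 0.0
```

Call:
arm_command:
  deltas:
    - [0,0,0.01,0]
    - [0,0,0.03,0]
    - [0,0,0.04,0]
    - [0,0,0.04,0]
    - [0,0,0.04,0]

```text
t: 25.38
tool_pos: [0.4026, 0.2966, 0.2166]
tcp_rot: [0.993, 0.121, -0.0, -0.0]
wrist_force: [0.4, 0.0, 1.0]
grip_width: 0.0786
grasp_force: 0.0
```

Call:
arm_command:
  deltas:
    - [0,-0.04,0,0]
    - [0,-0.04,0,0]
    - [0,-0.04,0,0]
    - [0,-0.04,0,0]
    - [0,-0.04,0,0]

```text
t: 25.8
tool_pos: [0.4026, 0.0954, 0.2153]
tcp_rot: [0.993, 0.122, 0.001, 0.0]
wrist_force: [1.4, 0.0, 0.4]
grip_width: 0.0783
grasp_force: 0.0
```

Call:
arm_command:
  deltas:
    - [0,-0.04,0,0]
    - [0,-0.04,0,0]
    - [0,-0.04,0,0]
    - [0,0,0,0]
    - [0,0,0,0]

```text
t: 26.22
tool_pos: [0.4029, -0.0251, 0.215]
tcp_rot: [0.993, 0.118, 0.0, 0.0]
wrist_force: [-1.6, -0.2, -0.4]
grip_width: 0.0785
grasp_force: 0.0
```

```bash
python3 - <<'E'
from h import *
t=snap("top","t10")[:,:,::-1].astype(int)
f=lambda i:(i[:,:,2]-i[:,:,0]>12)&(i[:,:,2]>215)
rect("top",box(f(t),140,180,215,258),.062,"brick")
cv2.imwrite("pics/c10.png",cv2.resize(t[75:270,110:475].astype(np.uint8),(800,427),interpolation=cv2.INTER_CUBIC))
E
```

```text
brick top [403.6 296.6] [ 65.5 139.2] 13.8
```

View pics/c10.png

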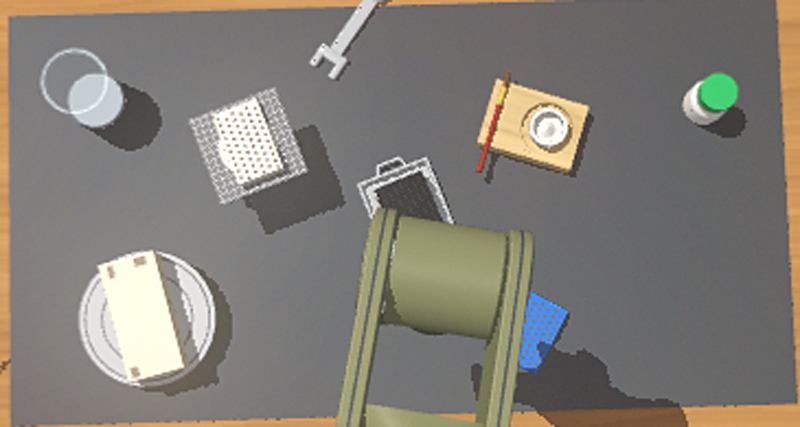

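The final top view shows every piece in its place: the brick centred on the turntable (403.6, 296.6 mm), the honeycomb on the gauze, the dish in the recess and the charcoal in the pan. The beaker and jar stand where they were.

```bash
python3 -c "
from bench import robot
print(robot.close_job())"
```

```text
the job is handed in; nothing more can be done
None
```

The bench is set out and the job handed in at about 26 s: dish in the recess, honeycomb square on the gauze within about 3 mm of its middle, charcoal flat in the pan, brick centred on the turntable, beaker and jar untouched.

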